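Index the cell sensor to the next station and hold its lock pin home

TASK

Get the cell-sensing fixture ready for a reading. First tighten the knurled chuck sleeve clockwise (seen from above) until the three jaws grip the barrel sensor firmly; then pull up the red lock knob, slide the blue section one hole along so that the sensor stands over the black cell (not over the bare aluminium dummy), and let the lock pin go fully home there. Finish still gripping the knob with the pin home, to keep it steady for the reading, and leave the cell, the dummy and the things round the fixture as they are.

Things in the scene. Friction and masses are not known exactly. Their poses are not given: they have to be found in the camera images.
- fixture: Cell-sensing fixture, fixed to the table: base plate 190 (x) x 300 (y) x 10 mm. Origin: centre of its underside, on the table; x away from the robot, y along the slide, z up. A level 38 mm square tube runs along y at x = -45 mm, top at z = 100 mm, between two grey end blocks 106 mm high at y = +-140 mm; lock holes in its top at y = -90, -45, 0, 45, 90 mm.
- nest_mid (a point): Floor of the middle one of five cell nests in the grey block: fixture x = 45 mm, y = 0, z = 16 mm; nest pitch 45 mm along fixture y, like the lock holes. The nests 45 mm to either side hold the black cell and the aluminium dummy, either way round; the others are empty.
- carriage (a joint): Position (m) of the blue section along fixture y; it bears the knob and, 90 mm on along fixture x, the chuck, on a plate 66 mm wide with its top at z = 116 mm. Starts locked in the middle hole (0), with 1.5 mm play; +0.045: next hole toward +y; -0.045: next toward -y; travel ends at +-0.1. Friction about 3 N with the pin out.
- plunger (a joint): Lift (m) of the lock pin with its red knob: 0 fully home in a hole, 0.009 and more clear of the tube, 0.016 end of travel. A spring pulls it down with 5 N when home, 10 N at the top; let go between holes, the pin rides on the tube at 0.009 until it drops into a hole. Pin 8 mm thick with a round end, holes 11 mm.
- knob_center (a point): Centre of the red knurled pull knob, upright axis, 30 mm in diameter, 24 mm high (from 12 mm below to 12 mm above this point, 142 mm above the table when home). It moves with the plunger and the section. Under the knob there are 5 mm of air when home, then a 22 mm steel boss.
- chuck_sleeve (a joint): Turn (rad) of the dark knurled chuck sleeve, clockwise from above positive. Starts loose at 0 to 0.25; the jaws move in together by 2.4 mm per rad, touch the sensor at about 1.0, are tight from 1.15 on; end stop at 1.45. It takes under 0.5 N m and stays where it is left.
- chuck_center (a point): Point on the upright axis of the chuck, 134 mm above the table, at mid-height of the sleeve. The sleeve is 44 mm in diameter, from z = 119 to 148 mm; the jaws and the sensor stand in its open middle, the jaws up to z = 151 mm.
- jaw_1: One of the three steel chuck jaws, 7 mm wide, coupled to the sleeve. Origin on the chuck axis at table height.
- jaw_2: The second chuck jaw, as jaw_1.
- jaw_3: The third chuck jaw, as jaw_1.
- sensor: Steel barrel sensor with an orange band, upright in the chuck: 10 mm nose below, 16 mm barrel in the jaws, brass plug on top; 78 mm long, 80 g. Origin: centre of its lower end, z up along it; its lower end is 93 mm above the table, its top 171 mm. It stands loose on its shoulder in the chuck at the start and rides along with the section.
- cell: Black cylindrical cell, 26 mm in diameter, 71 mm high, 92 g, standing in one of the two nests beside the middle one. Origin: centre of its underside; its top is 87 mm above the table.
- dummy_cell: Bare aluminium dummy cell, 26 mm in diameter, 71 mm high, 100 g, in the other of these two nests. Origin: centre of its underside.
- bottle: White squeeze bottle with a blue cap, 60 mm across, 150 mm high, beside the fixture on the right. Origin: centre of its underside. A bystander.
- cassette: White tape cassette with a yellow label, 46 x 62 x 18 mm, on the right. Origin: centre of its underside. A bystander.
- calliper: Steel calliper, 67 x 232 x 10 mm, lying on the left. Origin: centre of its underside. A bystander.
- marker: White and black marker pen, 135 mm long, 16 mm thick, lying on the left. Origin: centre of its underside. A bystander.

How it is judged:
By the outcome, as a careful person would: the job done as asked, in the order asked, and still so for the second after the job is handed in, while the arm keeps its last pose, push and grip.
It also fails if it takes over 43 s, if anything falls off the work surface, if the arm or the gripper's body presses on something with over 40 N, if the wrist force passes 120 N, or if a joint passes its speed limit or range.

ROBOT

A 7-joint arm with a two-finger parallel gripper is mounted at the origin on a cart in front of the work surface, level with it; the furniture and walls round the work are solid. World frame = base frame: x ahead of the robot, y to its left, z up, the work surface at z = 0. Lengths are in m, angles in rad, forces in N, time in s.
With the tool pointing down it reaches from about 0.4 to 0.875 m from the base axis. Payload 4.4 kg.
Tool frame: the origin (TCP) lies on the centre line of the jaws, within the pads' length; the fingertips stand 19 mm ahead of it and the grasp point (between the pads) is the TCP; z points along the fingers, y is the line along which they close (so a half turn about z gives the same grasp; the last joint's range is limited). The gripper opens to 85 mm and grips with 20 to 120 N. Pads are 22 mm wide; open, the fingers measure 114 mm over their backs; the gripper's body (76 mm by 85 mm) begins 54 mm behind the grasp point. The pads swing forward as they close: fully open they stand 13 mm farther back than shut.
Start: joints at [-1.167, 0.628, 0.038, 1.517, -0.027, 0.996, -0.02], TCP at [0.294, 0.58, 0.25] pointing down, gripper open.
Joint ranges: [-3.06, 3.06], [-0.37, 2.12], [-1.25, 1.32], [0.18, 2.47], [-1.1, 4.24], [0.23, 1.98], [-2.94, 2.94]. Speed limits (rad/s): [2.57, 2.57, 3.14, 3.14, 3.14, 3.14, 3.14].

INTERFACE

Orientations are given as a rotation vector (axis times angle).
In Python, from station import status, cams, robot gives the robot as it stands.
- The arm moves only by the tool carry_out, never from a script. Its argument "steps" is a list of rows, each an object with "travel": the shift along the tool's x, y, z scaled (see below), a list of three; "twist": the turn, a rotation vector about the tool's x, y, z scaled (see below), a list of three. A call has 1 to 5 rows; each row shifts and turns the commanded pose from where the row before left it, along the tool's axes as they then stand; what a row does not reach is not made up. The controller multiplies each number of a shift by 60 mm and each number of a turn by 0.12 rad. A row lasts 1/8 s, in which the tool goes at most 62.5 mm and 10.7 degrees, less where a joint would pass 70% of its speed; a pose out of reach is approached as far as the arm can. A call with a number of a shift or a turn outside -1 to 1 is refused whole. A call with a gripper value outside its range is refused whole. "claw" is the opening, from -1 (shut) to 1 (fully open), set as the call begins (left out, the last holds). The fingers move at their own pace and stop on an object; "grip_force" is the grip in N (left out, the last holds). Time passes only in rows, so rows that do not move let the fingers close. It gives the time, the measured TCP pose, the force, the opening and the grip force at its end, in the units of the state.
- status.get_obs(): the state, without advancing time (a new reading comes with each control period).
- cams.camera(name): name is "scene" or "top" or "wrist"; returns the picture (480x640x3 uint8, red, green, blue); there is no depth.
- cams.camera_info(name): a dict with "fov_y" (degrees; the focal length in pixels is half the picture's height over the tangent of half this angle, whatever the lens; pixels are square), "cx", "cy" (the principal point, pixels), "k1" (the pictures are not rectified: a ray, as slopes to the right and down, at radius r is drawn at 1 + k1 r^2 times it, then the intrinsics apply), "camera_from_world" (4x4, takes a point from world to camera coordinates); the wrist camera has in their place "mount" (4x4, takes a point from camera to tool coordinates, whose origin is the TCP and whose axes are the flange's). Camera axes: x right, y down, z forward; pixel columns grow to the right and rows downward; lengths in m; the calibration is good to about 2 mm. A picture is of the moment at which its call begins: read the wrist's pose just before it. camera_info takes no time and is no camera call.
- robot.close_job(): hands the job in; it is judged then, once.
The state is a dict: "time_s": time; "joint_positions": joint angles; "qd": joint speeds; "tau": joint torques, N m; "ee_pos": TCP position; "ee_rot": TCP orientation; "contact_force": force on the tool from outside, world axes, zero at the start; "moment": the same for the moment, N m; "width": finger opening in m; "finger_force": force on a finger pad.
Only numpy, scipy, OpenCV 4.12 (cv2) and the standard library are available. Lean on these libraries where they do the work, as an engineer would, in place of code of your own. Each camera call takes 0.05 s, during which the arm holds its last target. There are 200 camera calls.

## Working session

There is one attempt and no reset: what is moved stays moved. The work goes in short steps, Python scripts to look and compute and a tool call to move; the robot and the scene stay as the last step left them, time stands still between calls to the robot, and variables do not carry over. Pictures are saved under pics/ and viewed, at most 10 in all, crops included, and the job is handed in when it is done.

Besides the shell and the picture viewer there is one more tool, called after "Request:" as name([rows], argument=value, ...), one row to a line, values as JSON. carry_out: Moves the arm, as the interface text tells. Shifts and turns lie within -1 to 1; 1 stands for 60 mm of shift or 0.12 rad of turn. Its arguments: {"type":"object","properties":{"steps":{"type":"array","items":{"type":"object","properties":{"travel":{"type":"array","items":{"type":"number"}},"twist":{"type":"array","items":{"type":"number"}}}}},"claw":{"type":"number"},"grip_force":{"type":"number"}},"required":["steps"]}

```bash
ls; mkdir -p pics; python3 - <<'E'
from station import status,cams,robot
import cv2,numpy as np
o=status.get_obs();print({k:np.round(v,3).tolist() for k,v in o.items()})
for n in ["scene","top"]:
    cv2.imwrite(f"pics/{n}0.png",cams.camera(n)[:,:,::-1]);i=cams.camera_info(n);print(n,{k:np.round(v,4).tolist() for k,v in i.items()})
print(cams.camera_info("wrist"))
E
```

```text
pics
{'time_s': 0.0, 'joint_positions': [-1.167, 0.629, 0.038, 1.518, -0.027, 0.996, -0.02], 'qd': [0.001, 0.002, -0.0, 0.001, 0.0, -0.001, -0.001], 'tau': [0.001, -56.342, 1.226, -19.344, 0.011, 0.01, 0.0], 'ee_pos': [0.294, 0.579, 0.249], 'ee_rot': [-0.731, -3.055, 0.003], 'contact_force': [-0.472, -0.842, 0.51], 'moment': [-0.022, -0.008, 0.009], 'finger_force': 0.0, 'width': 0.085}
scene {'fov_y': 54.7252, 'cx': 324.493, 'cy': 244.9904, 'k1': 0.0174, 'camera_from_world': [[0.1013, 0.9948, 0.0084, -0.0985], [0.7528, -0.0711, -0.6543, -0.3166], [-0.6504, 0.0726, -0.7562, 1.3987], [0.0, 0.0, 0.0, 1.0]]}
top {'fov_y': 51.4125, 'cx': 326.4188, 'cy': 233.4473, 'k1': -0.1306, 'camera_from_world': [[-0.007, -0.9999, 0.0132, 0.0351], [-0.9843, 0.0045, -0.1765, 0.5479], [0.1765, -0.0142, -0.9842, 1.3852], [0.0, 0.0, 0.0, 1.0]]}
{'fov_y': 68.37156161079325, 'cx': 318.1750738551183, 'cy': 233.77948782521557, 'k1': -0.034867242132585005, 'mount': array([[ 5.43961217e-04, -9.48887572e-01, -3.15613814e-01,
         7.97081117e-02],
       [ 9.99999317e-01,  1.89794298e-04,  1.15288805e-03,
        -1.21808129e-03],
       [-1.03405944e-03, -3.15614226e-01,  9.48887028e-01,
        -1.23002540e-01],
       [ 0.00000000e+00,  0.00000000e+00,  0.00000000e+00,
         1.00000000e+00]])}
```

View pics/scene0.png

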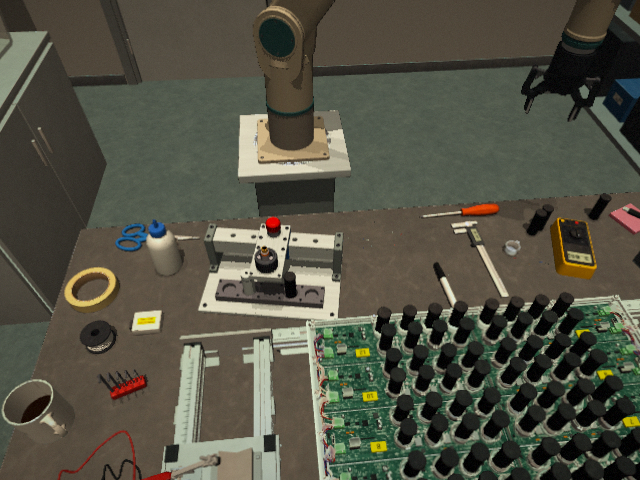

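View pics/top0.png

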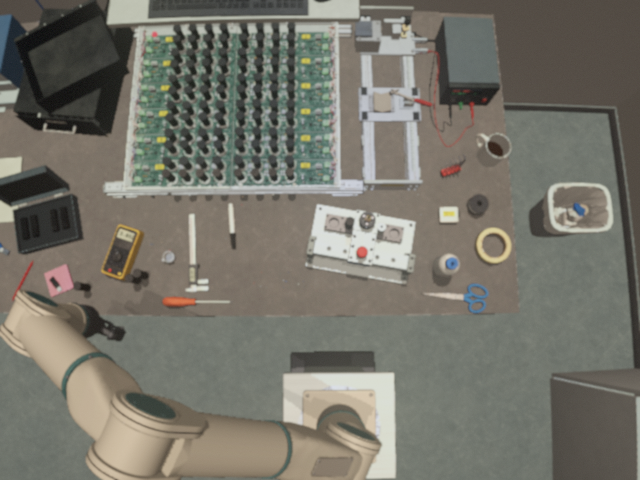

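Scene and top agree: the black cell (scene 290,284; top 349,225) is on the +y side of the chuck (scene 265,258), and the knob is at scene (273,224). I'll zoom in for precision.

```bash
python3 - <<'E'
import cv2,numpy as np
a=cv2.imread("pics/scene0.png")[200:325,190:350];b=cv2.imread("pics/top0.png")[190:295,295:455]
f=lambda x:cv2.resize(x,None,fx=5,fy=5,interpolation=cv2.INTER_CUBIC)
cv2.imwrite("pics/a.png",f(a)[:600]);cv2.imwrite("pics/b.png",f(b))
for n in["scene","top"]:
    im=cv2.imread(f"pics/{n}0.png").astype(int);m=(im[:,:,2]>120)&(im[:,:,1]<70)&(im[:,:,0]<70)
    m[:200]=0;m[300:]=0;m[:,:255]=0;m[:,420:]=0
    v,u=np.nonzero(m);print(n,u.mean(),v.mean(),u.min(),u.max(),v.min(),v.max())
E
```

```text
scene 272.3492063492063 222.4047619047619 264 279 216 255<stdin>:8: RuntimeWarning: Mean of empty slice.
  ret = ret.dtype.type(ret / rcount)
Traceback (most recent call last):
ValueError: zero-size array to reduction operation minimum which has no identity
```

View pics/a.png

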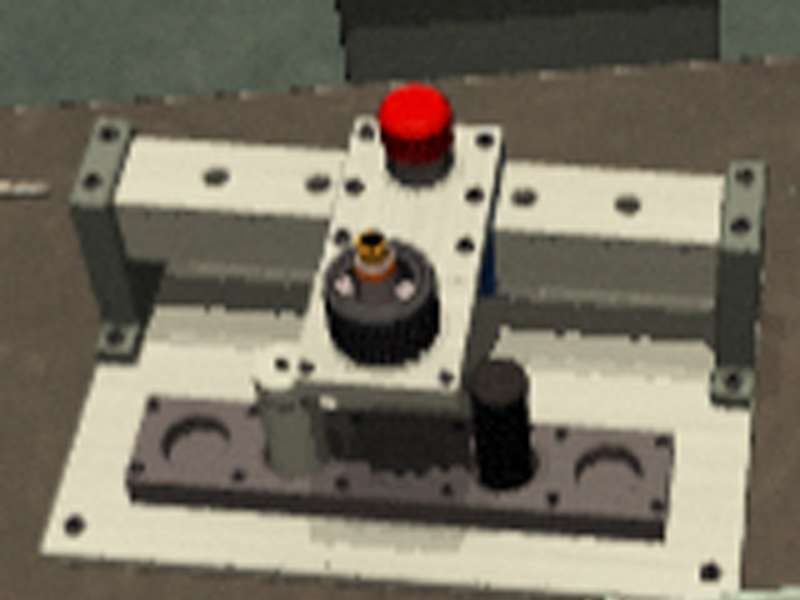

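View pics/b.png

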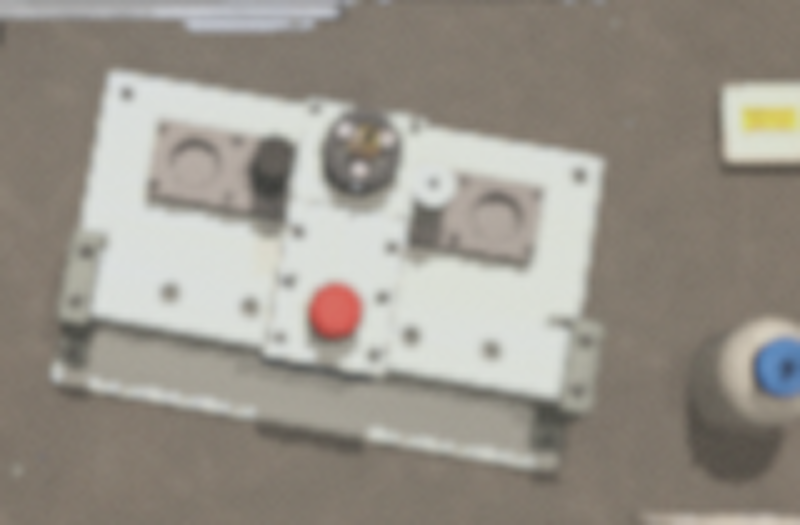

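Both crops show the cell at +y and the dummy at −y. The tube holes are clear: crop a (216,177), (318,183), (524,198), (627,205); crop b (170,292), (250,306), (411,335), (490,349). Next I fit the fixture pose.

```bash
cat > h.py <<'E'
import numpy as np
from scipy.spatial.transform import Rotation as R
from scipy.optimize import least_squares
def project(P,T,i):
    c=(T[:3,:3]@np.atleast_2d(P).T).T+T[:3,3]
    s=c[:,:2]/c[:,2:];f=240/np.tan(np.radians(i["fov_y"]/2))
    s=s*(1+i["k1"]*(s**2).sum(1,keepdims=True))
    return s*f+[i["cx"],i["cy"]]
def fx(p,L):
    c,s=np.cos(p[2]),np.sin(p[2]);L=np.atleast_2d(L)
    return np.c_[p[0]+c*L[:,0]-s*L[:,1],p[1]+s*L[:,0]+c*L[:,1],L[:,2]]
E
python3 - <<'E'
from h import *
from station import cams
L=np.array([[-45,-90,100],[-45,-45,100],[-45,45,100],[-45,90,100],[-45,0,154],[45,0,148],[95,-150,10],[95,150,10]])/1e3
A=np.array([[216,177],[318,183],[524,198],[627,205],[416,110],[383,279],[42,552],[np.nan]*2])
B=np.array([[490,349],[411,335],[250,306],[170,292],[335,311],[362,144],[604,157],[110,70]])
d={"scene":(A+.5)/5-.5+[190,200],"top":(B+.5)/5-.5+[295,190]}
I={n:cams.camera_info(n) for n in d}
def res(p): return np.nan_to_num(np.r_[tuple((project(fx(p,L),I[n]["camera_from_world"],I[n])-d[n]).ravel() for n in d)])
r=least_squares(res,[.5,-.1,0],loss="soft_l1");print(r.x);print(np.round(res(r.x).reshape(2,-1,2),1).tolist())
print(fx(r.x,[[-.045,0,.142],[.045,0,.134],[.045,.045,.016]]))
E
```

```text
[ 0.52545268 -0.0688841  -0.18194238]
[[[0.2, 0.2], [0.3, 0.3], [0.3, 0.0], [0.4, 0.0], [-0.6, -1.0], [-0.9, 0.3], [-0.7, 0.2], [0.0, 0.0]], [[-0.0, 0.2], [-0.3, 0.1], [-0.2, 0.3], [-0.3, 0.2], [0.5, -0.7], [0.3, 0.4], [-0.4, -0.1], [-0.5, -0.1]]]
[[ 0.48119545 -0.06074179  0.142     ]
 [ 0.56970992 -0.07702641  0.134     ]
 [ 0.57785223 -0.03276917  0.016     ]]
```

Request:
carry_out([
  {"travel": [-0.754,-0.638,0],"twist": [0,0,0]},
  {"travel": [-0.754,-0.638,0],"twist": [0,0,0]},
  {"travel": [-0.754,-0.638,0],"twist": [0,0,0]},
  {"travel": [-0.754,-0.638,0],"twist": [0,0,0]},
  {"travel": [-0.754,-0.638,0],"twist": [0,0,0]},
], claw=1)

```text
time_s: 0.72
ee_pos: [0.4097, 0.3046, 0.2501]
ee_rot: [-0.731, -3.055, 0.0]
contact_force: [1.5, 0.8, -0.2]
width: 0.0854
finger_force: 0.0
```

Request:
carry_out([
  {"travel": [-0.754,-0.638,0],"twist": [0,0,0]},
  {"travel": [-0.754,-0.638,0],"twist": [0,0,0]},
  {"travel": [-0.754,-0.638,0],"twist": [0,0,0]},
  {"travel": [-0.754,-0.638,0],"twist": [0,0,0]},
  {"travel": [-0.754,-0.638,0],"twist": [0,0,0]},
])

```text
time_s: 1.35
ee_pos: [0.5247, 0.0317, 0.2501]
ee_rot: [-0.731, -3.055, -0.0]
contact_force: [-0.0, 0.4, 0.1]
width: 0.0855
finger_force: 0.0
```

Request:
carry_out([
  {"travel": [-0.754,-0.638,0],"twist": [0,0,0]},
  {"travel": [-0.754,-0.638,0],"twist": [0,0,0]},
  {"travel": [0,0,0],"twist": [0,0,1]},
  {"travel": [0,0,0],"twist": [0,0,1]},
  {"travel": [0,0,0],"twist": [0,0,1]},
])

```text
time_s: 1.98
ee_pos: [0.57, -0.076, 0.2498]
ee_rot: [-1.273, -2.871, 0.0]
contact_force: [0.1, -0.2, 0.6]
width: 0.0854
finger_force: 0.0
```

Request:
carry_out([
  {"travel": [0,0,0],"twist": [0,0,1]},
  {"travel": [0,0,0],"twist": [0,0,1]},
  {"travel": [0,0,0],"twist": [0,0,0]},
])

```text
time_s: 2.35
ee_pos: [0.5701, -0.0756, 0.2499]
ee_rot: [-1.599, -2.703, 0.001]
contact_force: [0.0, 0.9, -0.1]
width: 0.0858
finger_force: 0.0
```

```bash
cat >> h.py <<'E'
def go(o,target,az=None):
    "units of tool-frame travel/twist from measured pose to target; az: tool-y azimuth (deg)"
    M=R.from_rotvec(o["ee_rot"]).as_matrix();d=M.T@(np.array(target)-o["ee_pos"])
    print("t",np.round(o["time_s"],2),"pos",np.round(o["ee_pos"],4),"tool z",np.round(M[:,2],3),"y az",np.round(np.degrees(np.arctan2(M[1,1],M[0,1])),1),"q7",o["joint_positions"][-1],"F",np.round(o["contact_force"],1),"Mz",np.round(o["moment"],2),"w",np.round(o["width"],4),"ff",o["finger_force"])
    print("travel units",np.round(d/.06,3))
    if az is not None:
        x=np.radians(az);y=np.array([np.cos(x),np.sin(x),0]);z=np.array([0,0,-1.]);G=np.c_[np.cross(y,z),y,z]
        print("twist units",np.round(R.from_matrix(M.T@G).as_rotvec()/.12,3))
E
python3 - <<'E'
from h import *
from station import cams,status
import cv2
o=status.get_obs();go(o,[.570,-.0755,.25],27)
im=cams.camera("wrist");cv2.imwrite("pics/w1.png",im[:,:,::-1]);i=cams.camera_info("wrist")
W=np.eye(4);W[:3,:3]=R.from_rotvec(o["ee_rot"]).as_matrix();W[:3,3]=o["ee_pos"]
np.save("w1T.npy",np.linalg.inv(W@i["mount"]))
p=[.52545,-.06888,-.18194]
print(np.round(project(fx(p,[[-.045,0,.154],[.045,0,.148],[-.045,.045,.1],[-.045,-.045,.1]]),np.load("w1T.npy"),i)))
E
```

```text
t 2.35 pos [ 0.5701 -0.0756  0.2499] tool z [-0.001 -0.    -1.   ] y az 28.8 q7 0.7407484791125367 F [ 0.   0.9 -0.1] Mz [0.06 0.05 0.02] w 0.0858 ff 0.0
travel units [ 0.002 -0.    -0.001]
twist units [-0.007 -0.002  0.259]
[[203. 157.]
 [317. 242.]
 [260. 101.]
 [193. 195.]]
```

View pics/w1.png

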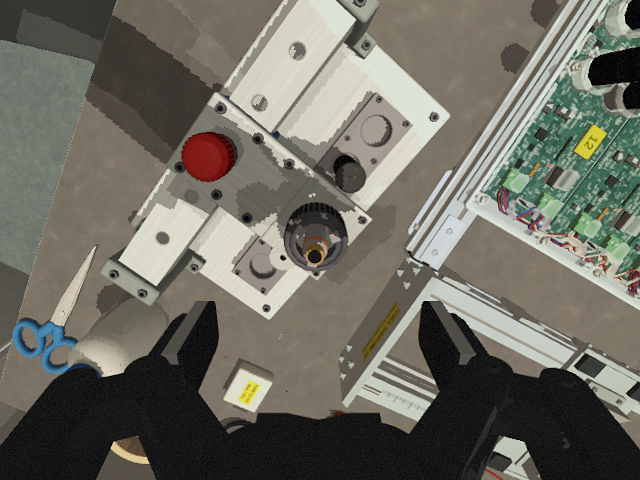

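The wrist view confirms the pose: sleeve top face centre about (316,242) against a predicted (317,242), knob at about (208,157). Now I descend and grip the sleeve.

Request:
carry_out([
  {"travel": [-0.01,-0.012,0.6],"twist": [0,0,0]},
  {"travel": [0,0,0.6],"twist": [0,0,0]},
  {"travel": [0,0,0.4],"twist": [0,0,0]},
  {"travel": [0,0,0.23],"twist": [0,0,0]},
  {"travel": [0,0,0],"twist": [0,0,0]},
])

```text
time_s: 3.02
ee_pos: [0.5696, -0.0766, 0.1399]
ee_rot: [-1.6, -2.702, 0.001]
contact_force: [0.1, 0.4, 1.6]
width: 0.0855
finger_force: 0.0
```

Request:
carry_out([
  {"travel": [0,0,0],"twist": [0,0,0]},
  {"travel": [0,0,0],"twist": [0,0,0]},
  {"travel": [0,0,0],"twist": [0,0,0]},
  {"travel": [0,0,0],"twist": [0,0,0]},
  {"travel": [0,0,0],"twist": [0,0,0]},
], claw=-1, grip_force=50)

```text
time_s: 3.65
ee_pos: [0.5694, -0.0771, 0.1416]
ee_rot: [-1.601, -2.703, 0.001]
contact_force: [-3.2, 0.3, 5.7]
width: 0.0428
finger_force: 49.9
```

```bash
python3 - <<'E'
from h import *
from station import status
go(status.get_obs(),[.5698,-.0765,.140],28.8)
E
```

```text
t 3.65 pos [ 0.5694 -0.0771  0.1416] tool z [-0. -0. -1.] y az 28.7 q7 0.7834407846734867 F [-3.2  0.3  5.7] Mz [-0.11  0.68  0.03] w 0.0428 ff 49.930593967437744
travel units [0.006 0.011 0.027]
twist units [-0.005 -0.    -0.014]
```

Request:
carry_out([
  {"travel": [0,0,-0.025],"twist": [0,0,0.9]},
  {"travel": [0,0,0],"twist": [0,0,0.9]},
  {"travel": [0,0,0],"twist": [0,0,0.9]},
  {"travel": [0,0,0],"twist": [0,0,0.9]},
  {"travel": [0,0,0],"twist": [0,0,0.9]},
])

```text
time_s: 4.28
ee_pos: [0.5687, -0.0772, 0.1417]
ee_rot: [-2.267, -2.173, 0.003]
contact_force: [-1.7, -1.9, -4.3]
width: 0.0426
finger_force: 53.0
```

```bash
python3 - <<'E'
from h import *
from station import status
go(status.get_obs(),[.5698,-.0765,.140],28.8)
E
```

```text
t 4.28 pos [ 0.5687 -0.0772  0.1417] tool z [-0.002 -0.001 -1.   ] y az -2.4 q7 0.38710388747344754 F [-1.7 -1.9 -4.3] Mz [-0.41  0.18  0.19] w 0.0426 ff 52.999107241630554
travel units [0.013 0.019 0.029]
twist units [-0.02   0.    -4.541]
```

Request:
carry_out([
  {"travel": [0,0,0],"twist": [0,0,0.9]},
  {"travel": [0,0,0],"twist": [0,0,0.9]},
  {"travel": [0,0,0],"twist": [0,0,0.9]},
  {"travel": [0,0,0],"twist": [0,0,0.9]},
])

```text
time_s: 4.78
ee_pos: [0.5681, -0.0771, 0.1418]
ee_rot: [-2.68, -1.637, 0.005]
contact_force: [-3.6, -1.3, -1.9]
width: 0.0424
finger_force: 53.1
```

```bash
python3 - <<'E'
from h import *
from station import status
go(status.get_obs(),[.5698,-.0765,.140],28.8)
E
```

```text
t 4.78 pos [ 0.5681 -0.0771  0.1418] tool z [-0.003 -0.    -1.   ] y az -27.2 q7 0.06860851426181182 F [-3.6 -1.3 -1.9] Mz [-0.49  0.55  0.17] w 0.0424 ff 53.145461082458496
travel units [0.022 0.02  0.029]
twist units [-2.80e-02  2.00e-03 -8.14e+00]
```

Request:
carry_out([
  {"travel": [0,0,0],"twist": [0,0,0.9]},
  {"travel": [0,0,0],"twist": [0,0,0.9]},
  {"travel": [0,0,0],"twist": [0,0,0]},
  {"travel": [0,0,0],"twist": [0,0,0]},
])

```text
time_s: 5.28
ee_pos: [0.5679, -0.077, 0.1417]
ee_rot: [-2.838, -1.343, 0.005]
contact_force: [-5.4, -1.8, -1.2]
width: 0.0424
finger_force: 53.3
```

```bash
python3 - <<'E'
from h import *
from station import status
go(status.get_obs(),[.5698,-.0765,.140],28.8)
E
```

```text
t 5.28 pos [ 0.5679 -0.077   0.1417] tool z [-0.004  0.    -1.   ] y az -39.4 q7 -0.09006673727998864 F [-5.4 -1.8 -1.2] Mz [-0.49  0.72 -0.05] w 0.0424 ff 53.29324722290039
travel units [0.026 0.019 0.029]
twist units [-3.300e-02  3.000e-03 -9.913e+00]
```

Request:
carry_out([
  {"travel": [0,0,0],"twist": [0,0,0.4]},
  {"travel": [0,0,0],"twist": [0,0,0.2]},
  {"travel": [0,0,0],"twist": [0,0,0]},
])

```text
time_s: 5.65
ee_pos: [0.5678, -0.0769, 0.1417]
ee_rot: [-2.884, -1.24, 0.006]
contact_force: [-5.7, -1.7, -0.6]
width: 0.0427
finger_force: 53.3
```

```bash
python3 - <<'E'
from h import *
from station import status
go(status.get_obs(),[.5698,-.0765,.140],28.8)
E
```

```text
t 5.65 pos [ 0.5678 -0.0769  0.1417] tool z [-0.004  0.    -1.   ] y az -43.5 q7 -0.14407561088475626 F [-5.7 -1.7 -0.6] Mz [-0.52  0.86  0.03] w 0.0427 ff 53.29176664352417
travel units [0.028 0.019 0.029]
twist units [-3.500e-02  3.000e-03 -1.051e+01]
```

Request:
carry_out([
  {"travel": [0,0,0],"twist": [0,0,0]},
  {"travel": [0,0,0],"twist": [0,0,0]},
  {"travel": [0,0,0],"twist": [0,0,0]},
  {"travel": [0,0,0],"twist": [0,0,0]},
], claw=1)

```text
time_s: 6.15
ee_pos: [0.5703, -0.0766, 0.1422]
ee_rot: [2.886, 1.241, 0.001]
contact_force: [-0.7, 0.2, 0.2]
width: 0.0851
finger_force: 0.0
```

Request:
carry_out([
  {"travel": [0,0,-0.3],"twist": [0,0,0]},
  {"travel": [0,0,-0.8],"twist": [0,0,0]},
  {"travel": [0,0,-0.7],"twist": [0,0,0]},
  {"travel": [0,0,0],"twist": [0,0,0]},
])

```text
time_s: 6.65
ee_pos: [0.5722, -0.0777, 0.2546]
ee_rot: [2.883, 1.238, 0.011]
contact_force: [0.1, 0.4, -0.3]
width: 0.0857
finger_force: 0.0
```

```bash
python3 - <<'E'
from h import *
from station import cams,status
import cv2
o=status.get_obs();go(o,[.481,-.0597,.25],79.6)
im=cams.camera("wrist");i=cams.camera_info("wrist")
W=np.eye(4);W[:3,:3]=R.from_rotvec(o["ee_rot"]).as_matrix();W[:3,3]=o["ee_pos"];T=np.linalg.inv(W@i["mount"])
np.save("w2T.npy",T);cv2.imwrite("pics/w2f.png",im[:,:,::-1])
p=[.52545,-.06888,-.18194]
uv=project(fx(p,[[-.045,0,.154],[.045,0,.148],[-.045,.045,.1]]),T,i);print(np.round(uv))
c=uv[1].astype(int);old=cv2.imread("pics/w1.png")[187:297,262:372]
n=im[c[1]-55:c[1]+55,c[0]-55:c[0]+55,::-1]
f=lambda x:cv2.resize(x,(400,400),interpolation=cv2.INTER_CUBIC)
cv2.imwrite("pics/w2.png",np.hstack([f(old),f(n)]))
E
```

```text
t 6.65 pos [ 0.5722 -0.0777  0.2546] tool z [ 0.008 -0.001 -1.   ] y az -43.5 q7 -0.24206814689164585 F [ 0.1  0.4 -0.3] Mz [-0.02  0.03  0.01] w 0.0857 ff 0.0
travel units [-0.829 -1.31   0.063]
twist units [  0.076   0.036 -17.905]
[[207. 309.]
 [311. 242.]
 [192. 236.]]
```

View pics/w2.png

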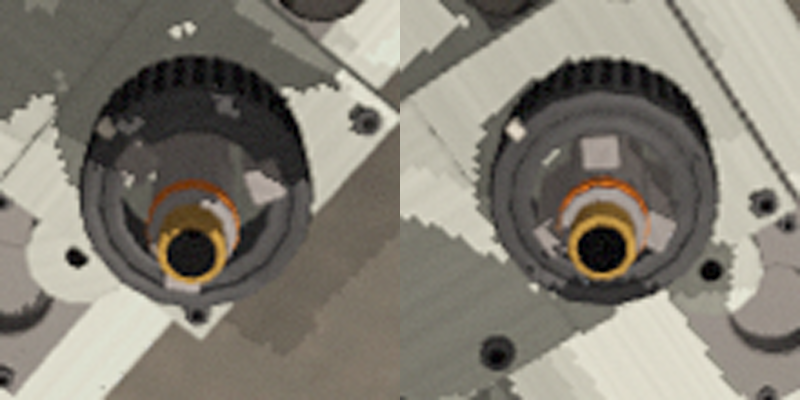

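View pics/w2f.png

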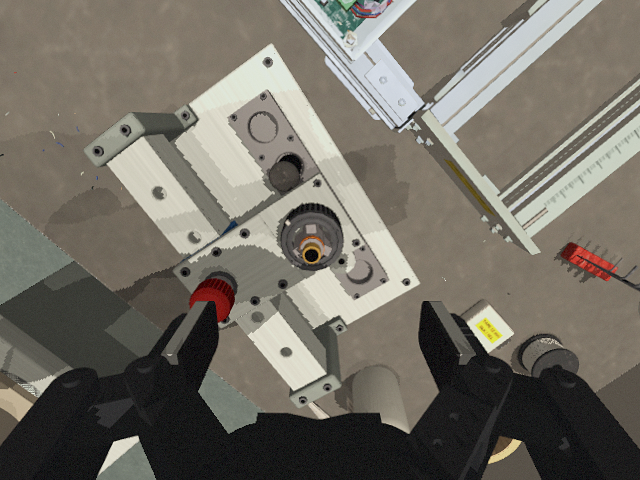

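The jaws have clearly closed in round the barrel (right panel; upper jaw at 601,152). I'll check quantitatively whether their inner faces sit at radius 8 mm.

```bash
python3 - <<'E'
from h import *
from station import cams
import cv2
i=cams.camera_info("wrist");out=[]
p=[.52545,-.06888,-.18194]
t=np.linspace(0,2*np.pi,73)
for n in ["w1","w2"]:
    im=cv2.imread(f"pics/{n}.png" if n=="w1" else "pics/w2f.png");T=np.load(n+"T.npy")
    circ=lambda r,z,dx=0,dy=0:project(fx(p,np.c_[.045+r*np.cos(t),r*np.sin(t),0*t+z]),T,i)
    # align overlay to the sleeve: dark top face outline is r=22 mm at z=.148
    c=circ(0,.148)[0];o=np.round(c).astype(int)-[38,38];s=10.4
    big=cv2.resize(im[o[1]:o[1]+76,o[0]:o[0]+38*2],None,fx=s/2,fy=s/2,interpolation=cv2.INTER_CUBIC)
    for r,z,col in[(.022,.148,(255,255,0)),(.008,.151,(0,255,0)),(.0104,.151,(0,0,255))]:
        q=((circ(r,z)-o+.5)*s/2-.5).round().astype(int);cv2.polylines(big,[q],True,col,1)
    out.append(big)
cv2.imwrite("pics/ov.png",np.hstack(out));print(np.hstack(out).shape)
E
```

```text
(395, 790, 3)
```

View pics/ov.png

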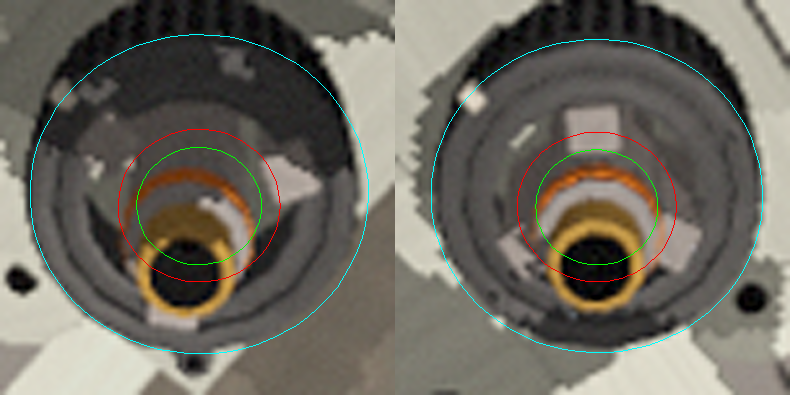

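The upper and right jaw inner faces now lie on the 8 mm circle; before they were at about 10.4 mm. As insurance against slip, I'll regrip and nip the sleeve a little tighter while watching the moment.

Request:
carry_out([
  {"travel": [-0.014,-0.037,0.4],"twist": [0.076,0.036,-0.5]},
  {"travel": [0,0,0.7],"twist": [0,0,0]},
  {"travel": [0,0,0.5],"twist": [0,0,0]},
  {"travel": [0,0,0.28],"twist": [0,0,0]},
  {"travel": [0,0,0],"twist": [0,0,0]},
])

```text
time_s: 7.32
ee_pos: [0.5666, -0.0748, 0.1361]
ee_rot: [-2.838, -1.321, 0.003]
contact_force: [0.4, 0.1, -0.1]
width: 0.0851
finger_force: 0.0
```

Request:
carry_out([
  {"travel": [0,0,0],"twist": [0,0,0]},
  {"travel": [0,0,0],"twist": [0,0,0]},
  {"travel": [0,0,0],"twist": [0,0,0]},
  {"travel": [0,0,0],"twist": [0,0,0]},
  {"travel": [0,0,0],"twist": [0,0,0.4]},
], claw=-1, grip_force=60)

```text
time_s: 7.95
ee_pos: [0.5689, -0.0757, 0.1387]
ee_rot: [-2.872, -1.254, -0.005]
contact_force: [0.0, -1.1, 5.8]
width: 0.0426
finger_force: 60.4
```

Request:
carry_out([
  {"travel": [0,0,0],"twist": [0,0,0.4]},
  {"travel": [0,0,0],"twist": [0,0,0.2]},
])

```text
time_s: 8.2
ee_pos: [0.5689, -0.0757, 0.1387]
ee_rot: [-2.915, -1.151, -0.004]
contact_force: [0.9, -1.0, 6.3]
width: 0.0423
finger_force: 60.5
```

```bash
python3 - <<'E'
from h import *
from station import status
go(status.get_obs(),[.5698,-.0765,.140],-43.5)
E
```

```text
t 8.2 pos [ 0.5689 -0.0757  0.1387] tool z [-0.     0.008 -1.   ] y az -46.9 q7 -0.17560189830475656 F [ 0.9 -1.   6.3] Mz [-0.39 -0.24  0.31] w 0.0423 ff 60.45869708061218
travel units [ 0.002  0.02  -0.022]
twist units [-0.048 -0.045 -0.499]
```

Request:
carry_out([
  {"travel": [0,0,-0.03],"twist": [0,0,0]},
  {"travel": [0,0,0],"twist": [0,0,0]},
  {"travel": [0,0,0],"twist": [0,0,0]},
  {"travel": [0,0,0],"twist": [0,0,0]},
], claw=1)

```text
time_s: 8.7
ee_pos: [0.5673, -0.0748, 0.1388]
ee_rot: [-2.913, -1.15, 0.001]
contact_force: [-0.4, 0.3, -0.7]
width: 0.0853
finger_force: 0.0
```

Request:
carry_out([
  {"travel": [0,0,-0.3],"twist": [0,0,0]},
  {"travel": [0,0,-0.8],"twist": [0,0,0]},
  {"travel": [0,0,-0.6],"twist": [0,0,0.9]},
  {"travel": [0,0,0],"twist": [0,0,1]},
  {"travel": [0,0,0],"twist": [0,0,1]},
])

```text
time_s: 9.32
ee_pos: [0.5683, -0.076, 0.243]
ee_rot: [-3.07, -0.622, -0.001]
contact_force: [-0.1, 0.1, -0.5]
width: 0.0856
finger_force: 0.0
```

Request:
carry_out([
  {"travel": [0,0,0],"twist": [0,0,1]},
  {"travel": [0,0,0],"twist": [0,0,1]},
  {"travel": [0,0,0],"twist": [0,0,1]},
  {"travel": [0,0,0],"twist": [0,0,1]},
  {"travel": [0,0,0],"twist": [0,0,0.9]},
])

```text
time_s: 9.95
ee_pos: [0.568, -0.0758, 0.2422]
ee_rot: [-3.119, 0.294, 0.006]
contact_force: [0.2, -0.2, 0.1]
width: 0.0852
finger_force: 0.0
```

```bash
python3 - <<'E'
from h import *
from station import status,cams
import cv2
o=status.get_obs();go(o,[.4813,-.0597,.25],-100.4)
# refine carriage position by the red knob in the wrist picture
im=cams.camera("wrist");cv2.imwrite("pics/w3.png",im[:,:,::-1]);i=cams.camera_info("wrist")
W=np.eye(4);W[:3,:3]=R.from_rotvec(o["ee_rot"]).as_matrix();W[:3,3]=o["ee_pos"];T=np.linalg.inv(W@i["mount"])
m=(im[:,:,0]>90)&(im[:,:,1]<60)&(im[:,:,2]<60)
n,l,s,c=cv2.connectedComponentsWithStats(m.astype(np.uint8));k=1+s[1:,4].argmax();print(s[k],c[k])
p=[.52545,-.06888,-.18194]
for dy in(0,.0015):print(np.round(project(fx(p,[[-.045,dy,.154],[-.045,dy,.142],[-.045,.045,.1],[-.045,-.045,.1],[-.045,-.09,.1],[.045,dy,.148]]),T,i),1).tolist())
E
```

```text
t 9.95 pos [ 0.568  -0.0758  0.2422] tool z [-0.003  0.01  -1.   ] y az -100.8 q7 -1.0259789039654967 F [ 0.2 -0.2  0.1] Mz [-0.    0.04 -0.07] w 0.0852 ff 0.0
travel units [-1.471  0.004 -0.123]
twist units [-0.074  0.038 -0.052]
[ 301  330   40   47 1097] [320.01458523 358.62169553]
[[319.2, 364.4], [319.3, 353.9], [267.8, 322.8], [371.6, 322.9], [423.5, 322.7], [318.6, 244.8]]
[[317.1, 364.4], [317.3, 353.9], [267.8, 322.8], [371.6, 322.9], [423.5, 322.7], [316.3, 244.8]]
```

View pics/w3.png

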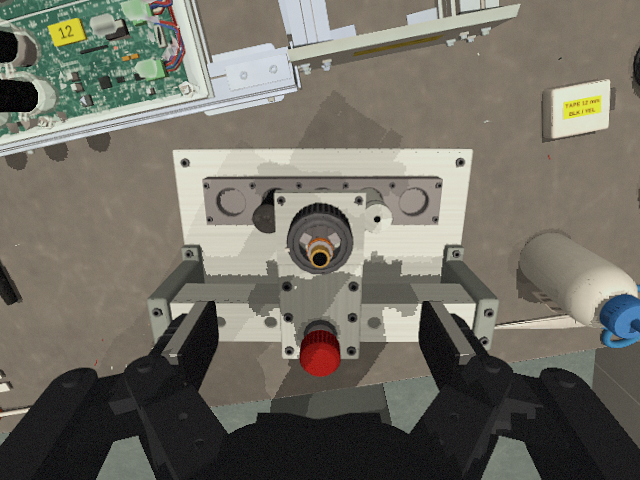

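The view shows the knob at (320,359), centred between the open fingers' lines, with tube holes at (271,322) and (374,322). The carriage sits at about the +y edge of its play. Next I move over the knob, descend and grip.

Request:
carry_out([
  {"travel": [-0.5,0.005,-0.1],"twist": [-0.074,0.038,-0.05]},
  {"travel": [-0.6,0,0],"twist": [0,0,0]},
  {"travel": [-0.37,0,0],"twist": [0,0,0]},
  {"travel": [0,0,0.5],"twist": [0,0,0]},
  {"travel": [0,0,0],"twist": [0,0,0]},
])

```text
time_s: 10.62
ee_pos: [0.4801, -0.0598, 0.2169]
ee_rot: [-3.129, 0.278, 0.005]
contact_force: [0.3, -0.3, 0.5]
width: 0.0853
finger_force: 0.0
```

```bash
python3 - <<'E'
from h import *
from station import status
go(status.get_obs(),[.4812,-.0600,.143],-100.4)
E
```

```text
t 10.62 pos [ 0.4801 -0.0598  0.2169] tool z [-0.003  0.001 -1.   ] y az -100.1 q7 -0.9530648038429216 F [ 0.3 -0.3  0.5] Mz [-0.04 -0.03  0.03] w 0.0853 ff 0.0
travel units [2.300e-02 1.000e-03 1.232e+00]
twist units [-0.003  0.028  0.037]
```

Request:
carry_out([
  {"travel": [0.02,0,0.5],"twist": [0,0.028,0.037]},
  {"travel": [0,0,0.5],"twist": [0,0,0]},
  {"travel": [0,0,0.23],"twist": [0,0,0]},
  {"travel": [0,0,0],"twist": [0,0,0]},
])

```text
time_s: 11.12
ee_pos: [0.4825, -0.0609, 0.1436]
ee_rot: [3.128, -0.286, 0.003]
contact_force: [-0.2, -0.1, -0.0]
width: 0.0852
finger_force: 0.0
```

Request:
carry_out([
  {"travel": [0,0,0],"twist": [0,0,0]},
  {"travel": [0,0,0],"twist": [0,0,0]},
  {"travel": [0,0,0],"twist": [0,0,0]},
  {"travel": [0,0,0],"twist": [0,0,0]},
  {"travel": [0,0,0],"twist": [0,0,0]},
], claw=-1, grip_force=50)

```text
time_s: 11.75
ee_pos: [0.4826, -0.0605, 0.1441]
ee_rot: [-3.128, 0.286, -0.005]
contact_force: [-1.2, 0.5, 5.3]
width: 0.0286
finger_force: 48.8
```

Request:
carry_out([
  {"travel": [0,0,0],"twist": [0,0,0]},
])

```text
time_s: 11.88
ee_pos: [0.4826, -0.0605, 0.1441]
ee_rot: [-3.128, 0.286, -0.005]
contact_force: [-0.9, 1.0, 5.3]
width: 0.0285
finger_force: 48.8
```

```bash
python3 - <<'E'
from h import *
from station import status
go(status.get_obs(),[.4812,-.0600,.143],-100.4)
E
```

```text
t 11.88 pos [ 0.4826 -0.0605  0.1441] tool z [ 0.003 -0.    -1.   ] y az -100.5 q7 -0.8313142560898049 F [-0.9  1.   5.3] Mz [0.12 0.18 0.  ] w 0.0285 ff 48.821951150894165
travel units [-0.025 -0.004  0.018]
twist units [-0.003 -0.027 -0.008]
```

Request:
carry_out([
  {"travel": [0,0,-0.1],"twist": [0,0,0]},
  {"travel": [0,0,-0.13],"twist": [0,0,0]},
  {"travel": [0,0,0],"twist": [0,0,0]},
  {"travel": [0,0,0],"twist": [0,0,0]},
])

```text
time_s: 12.38
ee_pos: [0.4825, -0.0605, 0.157]
ee_rot: [3.128, -0.286, 0.004]
contact_force: [4.6, 0.7, -9.1]
width: 0.0286
finger_force: 50.0
```

```bash
python3 - <<'E'
from h import *
from station import status
h=np.array([.4826,-.0605,.1441]);d=.045*np.array([-np.sin(-.182),np.cos(-.182),0])
go(status.get_obs(),h+d+[0,0,.013],-100.4)
E
```

```text
t 12.38 pos [ 0.4825 -0.0605  0.157 ] tool z [ 0.002 -0.001 -1.   ] y az -100.5 q7 -0.8558280020240624 F [ 4.6  0.7 -9.1] Mz [-0.03 -0.78 -0.07] w 0.0286 ff 49.96485114097595
travel units [ 0.002 -0.75  -0.001]
twist units [ 0.005 -0.022 -0.007]
```

Request:
carry_out([
  {"travel": [0,-0.2,0],"twist": [0,0,0]},
  {"travel": [0,-0.3,0],"twist": [0,0,0]},
  {"travel": [0,-0.24,0],"twist": [0,0,0]},
  {"travel": [0,0,0],"twist": [0,0,0]},
  {"travel": [0,0,0],"twist": [0,0,0]},
])

```text
time_s: 13.0
ee_pos: [0.4908, -0.0158, 0.1571]
ee_rot: [-3.127, 0.285, -0.004]
contact_force: [4.2, 1.6, -9.5]
width: 0.0284
finger_force: 50.5
```

```bash
python3 - <<'E'
from h import *
from station import status
h=np.array([.4826,-.0605,.1441]);d=.045*np.array([-np.sin(-.182),np.cos(-.182),0])
o=status.get_obs();go(o,h+d,-100.4);print("slid",(np.array(o["ee_pos"])-h)@d/.045)
E
```

```text
t 13.0 pos [ 0.4908 -0.0158  0.1571] tool z [ 0.003  0.001 -1.   ] y az -100.4 q7 -0.9423918807160068 F [ 4.2  1.6 -9.5] Mz [ 0.28 -0.9  -0.01] w 0.0284 ff 50.45623004436493
travel units [0.    0.009 0.217]
twist units [-0.012 -0.021 -0.001]
slid 0.04549217588329176
```

Request:
carry_out([
  {"travel": [0,0.012,0],"twist": [0,0,0]},
  {"travel": [0,0,0.1],"twist": [0,0,0]},
  {"travel": [0,0,0.08],"twist": [0,0,0]},
  {"travel": [0,0,0.045],"twist": [0,0,0]},
  {"travel": [0,0,0],"twist": [0,0,0]},
])

```text
time_s: 13.62
ee_pos: [0.4904, -0.0179, 0.1442]
ee_rot: [3.128, -0.287, 0.005]
contact_force: [4.0, 2.5, 0.4]
width: 0.0287
finger_force: 51.4
```

```bash
python3 - <<'E'
from h import *
from station import status
h=np.array([.4826,-.0605,.1441]);d=.045*np.array([-np.sin(-.182),np.cos(-.182),0])
o=status.get_obs();go(o,h+d,-100.4);print("slid",(np.array(o["ee_pos"])-h)@d/.045)
E
```

```text
t 13.62 pos [ 0.4904 -0.0179  0.1442] tool z [ 0.003 -0.    -1.   ] y az -100.5 q7 -0.9173353954238619 F [4.  2.5 0.4] Mz [ 0.53 -0.52 -0.03] w 0.0287 ff 51.42836630344391
travel units [-0.    -0.029  0.001]
twist units [-0.002 -0.025 -0.013]
slid 0.04327951783813507
```

Request:
carry_out([
  {"travel": [0,0,0.03],"twist": [0,0,0]},
  {"travel": [0,0,0],"twist": [0,0,0]},
  {"travel": [0,0,0],"twist": [0,0,0]},
  {"travel": [0,0,0],"twist": [0,0,0]},
])

```text
time_s: 14.12
ee_pos: [0.4905, -0.0184, 0.144]
ee_rot: [-3.127, 0.288, -0.007]
contact_force: [-0.5, 3.5, 18.8]
width: 0.0287
finger_force: 53.5
```

```bash
python3 - <<'E'
from h import *
from station import status,cams
import cv2
h=np.array([.4826,-.0605,.1441]);d=.045*np.array([-np.sin(-.182),np.cos(-.182),0])
o=status.get_obs();go(o,h+d,-100.4);print("slid",(np.array(o["ee_pos"])-h)@d/.045)
a=cams.camera("scene")[200:320,190:350,::-1]
cv2.imwrite("pics/end.png",cv2.resize(a,None,fx=5,fy=5,interpolation=cv2.INTER_CUBIC))
E
```

```text
t 14.12 pos [ 0.4905 -0.0184  0.144 ] tool z [ 0.004  0.    -1.   ] y az -100.5 q7 -0.914178794001078 F [-0.5  3.5 18.8] Mz [0.55 0.43 0.09] w 0.0287 ff 53.50488245487213
travel units [-0.003 -0.036 -0.002]
twist units [-0.011 -0.034 -0.016]
slid 0.042830872425244186
```

View pics/end.png

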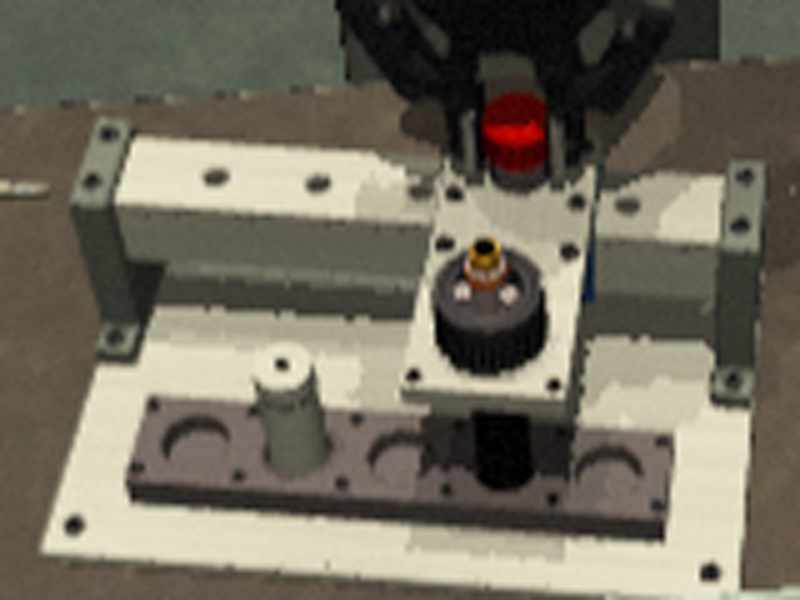

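The picture shows the section one hole along, with the chuck (488,300) above the black cell (503,450). The dummy is untouched and the knob is still gripped. Pressing moved the knob only 0.2 mm and met a firm stop, so the pin is home. I'll ease off most of the downward push before handing in.

Request:
carry_out([
  {"travel": [0,0.005,-0.02],"twist": [0,0,0]},
  {"travel": [0,0,0],"twist": [0,0,0]},
  {"travel": [0,0,0],"twist": [0,0,0]},
  {"travel": [0,0,0],"twist": [0,0,0]},
])

```text
time_s: 14.68
ee_pos: [0.4904, -0.0184, 0.1441]
ee_rot: [-3.128, 0.287, -0.005]
contact_force: [0.8, 2.3, 9.7]
width: 0.0286
finger_force: 52.3
```

```bash
python3 -c "
from station import robot
print(robot.close_job())"
```

```text
the job is handed in; nothing more can be done
None
```

The job is handed in at 14.7 s: the chuck sleeve was turned about 1.4 rad clockwise with the jaws against the sensor, the blue section is one hole along over the black cell, and the pin is home with the knob still gripped; tightness is judged from the turn and the pictures, not measured.

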